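Unlock and release the nest shuttle of a watch-movement tester

TASK

The movement in the bench tester has been measured and its nest has to be released for unloading. Draw the locking pin up out of the cover plate and park it hanging upright in the notch in the plate's side edge, head down on the plate; only then take the plain stylus from the tool block and press the recessed latch button in the sloped apron in with its tip until the nest shuttle springs out. Let the button come back, stand the stylus back in its hole in the tool block and let go, leaving the other things on the bench where they are.

Things in the scene. Friction and masses are not known exactly. Their poses are not given: they have to be found in the camera images.
- station: Bench tester, white and light grey, fixed to the table. Origin on the table under it; x from the operator's side (front, -x) back to the column, y to its left, z up. White cover plate 8 mm thick, top at z = 85 mm, x -60 to 100 mm, y -100 to 122 mm (the last 22 mm overhang the housing). A window at its front edge, x -60 to -4, y 8 to 64 mm, shows the movement.
- shelf_edge (a point): Middle of the front edge of the station's shelf, at its underside, station x 55, y 2, z 188 mm; axes as the station's. Shelf and column lie behind it (station x 55 to 185, y -125 to 130 mm, tray top at z 226 mm); below, a measuring head from x 65 mm and z 105 mm. Nothing stands above the plate in front of it.
- pin: Locking pin: dark knurled round head 20 mm in diameter, 26 mm tall; below it a steel shank 8 mm in diameter, 40 mm long, foot chamfered. 70 g, loose (no thread or catch). Origin on its axis at the head's underside, z up. At the start it stands in the bore, head resting on the cover plate, shank through plate and shuttle.
- bore (a point): Centre of the pin's bore at the cover plate's top surface; 11 mm in diameter; axes as the station's.
- notch (a point): Parking place of the pin, on the notch's centre line at the plate's top surface; axes as the station's. The notch is a square-ended slot 13 mm wide (along x) through the plate's +y side edge: closed end 9 mm from this point towards -y, open mouth 13 mm towards +y, only the table 85 mm below. The parked pin's shank hangs in it, its head on the plate. The bore is 129 mm away towards -y.
- recess (a point): Centre of the button recess's mouth, on the apron that slopes down 35 degrees in front of the cover plate, 65 mm right of the station's middle; ringed by thin steel, 21 mm in diameter. z points straight out of the apron (35 degrees from vertical, to the front), x up the slope. Round bore 14 mm in diameter, square to the apron. 45 mm up the slope a 27 mm step rises to the plate.
- button (a joint): Dark round latch button, 11.6 mm in diameter, in the recess, its face 5 mm below the apron: m pressed, 0 out to 0.005 fully in, square to the apron. Spring: 1.5 N at first movement, 4.5 N fully in. It lets the shuttle go when 3.5 mm in, and comes back by itself.
- shuttle (a joint): Aluminium nest shuttle under the cover plate, 115 mm wide (station y -45 to 70 mm), front edge flush with the plate's: m sprung out to the station's front, 0 latched to 0.018 fully out. A spring of about 3 N drives it when the latch lets go; the pin in the bore stops it at about 4 mm.
- stylus: Metal stylus 123 mm long, 60 g: plain round flat-topped handle 12 mm in diameter (z 5 to 63 mm), collar 24 mm in diameter (z 0 to 5 mm), shank below, 8 mm then 5 mm in diameter, to the tip at z = -60 mm. Origin on its axis at the collar's underside, z up the handle. It stands in one of the tool block's three holes, collar on the block; the other two hold a driver and a hex key.
- stylus_tip (a point): The stylus's tip, 60 mm below the stylus's origin.
- toolblock: Aluminium tool block fixed to the table, 160 x 46 x 70 mm (long side along its x). Origin at the centre of its underside, top at z = 70 mm. Three upright holes right through, 17 mm in diameter, at x = -50, 0 and 50 mm on its middle line.
- driver: Screwdriver with a 24 mm disc on top, in the tool block, not used; origin and collar as the stylus's; its top is 59 mm above the block.
- hexkey: Hex key with a 44 mm T-bar across the top (along the block's y), in the tool block, not used; origin and collar as the stylus's; its top is 60 mm above the block.
- stack: Stack of grey carriers, 84 mm in diameter, 50 mm tall; not used. Origin at the centre of its underside.
- single: One loose grey carrier, 84 mm in diameter, 10 mm thick, on the table in front of the station; not used.
- loupe: Black eye loupe, 36 mm in diameter, 34 mm tall, beside the tool block; not used.
- tweezers: Brown tweezers lying on the table, 120 mm long; not used.
- blower: Rubber dust blower, 52 mm in diameter, 85 mm tall; not used.
- jar: Small glass jar with a metal lid, 44 mm in diameter, 45 mm tall; not used.
- tray: Shallow white tray, 200 x 140 x 20 mm; not used.

How it is judged:
On the way, in this order (a step that is already met when the one before it is completed fails the run):
1. the pin is out of its bore and hangs upright in the side notch, head on the plate, with the shuttle still latched (x of pin in the frame of notch between -0.005 and 0.005 m and y of pin in the frame of notch between -0.007 and 0.008 m and z of pin in the frame of notch between -0.003 and 0.003 m and angle between pin's own z axis and vertical below 0.12 rad and value of joint shuttle below 0.004 m), for 0.2 s.
2. the recessed button is pressed in at least 3 mm by the stylus (value of joint button above 0.003 m and contact force between stylus and button_c0 above 0.5 N), for 0.05 s.
At the end, for the whole second after the job is handed in: Pin upright (7 deg) in the side notch, within 5 mm across it and -7 to +8 mm along it of the parking point, head on the plate (3 mm); shuttle out 15 mm or more; button back out (1 mm); stylus upright (7 deg) in its hole, collar on the block (3 mm); both released and at rest (x of pin in the frame of notch between -0.005 and 0.005 m and y of pin in the frame of notch between -0.007 and 0.008 m and z of pin in the frame of notch between -0.003 and 0.003 m and angle between each of pin, stylus's own z axis and vertical below 0.12 rad and value of joint shuttle above 0.015 m and value of joint button below 0.001 m and z of stylus in the frame of toolblock between 0.067 and 0.073 m and x of stylus in the frame of toolblock between -0.058 and 0.058 m and y of stylus in the frame of toolblock between -0.008 and 0.008 m and linear speed of each of stylus, pin below 0.02 m/s); the robot touches nothing.
It fails at once if the other tools in the block or a bystander on the bench are moved more than 30 mm or knocked over (distance of any of driver, hexkey, stack, single, loupe, tweezers, blower, jar, tray from where it was at the start of the episode above 0.03 m or angle between any of driver, hexkey, stack, single, loupe, tweezers, blower, jar, tray's own z axis and vertical above 0.5 rad).
It also fails if it takes over 59 s, if anything falls off the work surface, if the arm or the gripper's body presses on something with over 40 N, if the wrist force passes 120 N, or if a joint passes its speed limit or range.

ROBOT

A 7-joint arm with a two-finger parallel gripper is mounted at the origin on the work surface. World frame = base frame: x ahead of the robot, y to its left, z up, the work surface at z = 0. Lengths are in m, angles in rad, forces in N, time in s.
With the tool pointing down it reaches from about 0.4 to 0.9 m from the base axis. Payload 5.5 kg.
Tool frame: the origin (TCP) lies midway between the tips of the shut fingers; the grasp point (between the pads) lies 19 mm behind it (bot.tcp_to_grasp is the distance from the TCP to the grasp point, in m); z points along the fingers, x is the direction in which the jaws open and shut, and the axes are right-handed (so a half turn about z gives the same grasp; the last joint's range is limited). The gripper opens to 85 mm and grips with 20 to 120 N. Pads are 22 mm wide; open, the fingers measure 114 mm over their backs; the gripper's body (76 mm by 85 mm) begins 54 mm behind the grasp point. The pads swing forward as they close: fully open they stand 13 mm farther back than shut.
Start: joints at [-1.044, 0.501, -0.427, 1.55, 0.221, 1.138, -0.21], TCP at [0.169, 0.628, 0.231] pointing down, gripper open.
Joint ranges: [-2.88, 2.88], [-0.31, 2.03], [-1.54, 1.56], [0.2, 2.42], [-1.41, 4.55], [0.19, 2.02], [-2.57, 2.57]. Speed limits (rad/s): [2.57, 2.57, 3.14, 3.14, 3.14, 3.14, 3.14].

INTERFACE

Orientations are given as a unit quaternion [x, y, z, w].
In Python, from rig import bot gives the robot as it stands.
- The arm moves only by the shell command python3 -m pendant 'ROWS' [FORCE]. ROWS is JSON, a list of rows, each an object with "fingers": the finger opening in cm, from 0 to 8.54; "translation": the shift along the tool's x, y, z in cm, a list of three; "turn": the turn about the tool's z in rad. A call has 1 to 12 rows; each row shifts and turns the commanded pose from where the row before left it, along the tool's axes as they then stand; what a row does not reach is not made up. A row lasts 1/10 s, in which the tool goes at most 50 mm and 8.59 degrees, less where a joint would pass 70% of its speed; a pose out of reach is approached as far as the arm can. A call with a gripper value outside its range is refused whole. The fingers move at their own pace and stop on an object; FORCE is the grip in N (left out, the last holds). Time passes only in rows, so rows that do not move let the fingers close. It gives the time, the measured TCP pose, the force and the opening at its end, in the units of the state.
- bot.sense(): the state, without advancing time (a new reading comes with each control period).
- bot.camera(name): name is "scene" or "top" or "wrist"; returns a dict with "pixels" (384x512x3 uint8, red, green, blue), "z_map" (384x512 float32, m along the optical axis (not along the pixel's ray), 0 where there is no reading), "fx", "fy", "cx", "cy" (pixels), "R" (3x3) and "t" (3): a world point X has camera coordinates R X + t. Camera axes: x right, y down, z forward; pixel columns grow to the right and rows downward; lengths in m; the calibration is good to about 2 mm. A picture is of the moment at which its call begins.
- bot.hand_in(): hands the job in, once; it reports no verdict.
The state is a dict: "time_s": time; "joints": joint angles; "joint_vel": joint speeds; "joint_torque": joint torques, N m; "eef_pos": TCP position; "eef_rot": TCP orientation; "contact_force": force on the tool from outside, world axes, zero at the start; "wrist_torque": the same for the moment, N m; "finger_gap": opening from 0.0 (shut) to 1.0 (fully open).
Only numpy, scipy, OpenCV 4.12 (cv2) and the standard library are available. Lean on these libraries where they do the work, as an engineer would, in place of code of your own. Each camera call takes 0.05 s, during which the arm holds its last target. There are 200 camera calls.

## Working session

There is one attempt and no reset: what is moved stays moved. The work goes in short steps, Python scripts to look and compute and a shell command to move; the robot and the scene stay as the last step left them, time stands still between calls to the robot, and variables do not carry over. Pictures are saved under pics/ and viewed, about 8 in all and at most 12, crops included, and the job is handed in when it is done.

```bash
ls; mkdir -p pics
python3 - <<'E'
from rig import bot
import cv2,numpy as np
print(bot.sense(), bot.tcp_to_grasp)
for n in("scene","top"):
    c=bot.camera(n); np.savez(f"pics/{n}0.npz",**{k:np.array(v) for k,v in c.items()})
    cv2.imwrite(f"pics/{n}0.png",cv2.resize(c["pixels"][:,:,::-1],(800,600),interpolation=cv2.INTER_CUBIC))
    print(n,c["fx"],c["cx"],c["cy"],np.array(c["R"]).round(3).tolist(),np.array(c["t"]).round(3))
E
```

```text
pics
{'time_s': 0.0, 'joints': array([-1.04383134,  0.50185623, -0.42678452,  1.55143165,  0.2207905 ,
        1.13830238, -0.21029524]), 'joint_vel': array([ 0.00084924, -0.00035419,  0.00083404, -0.0007817 , -0.00049734,
       -0.00088389,  0.00097158]), 'joint_torque': array([ 6.51230152e-05, -5.69521737e+01, -5.81603497e+00, -2.80951917e+01,
        1.06981688e-02,  1.17210569e-02, -7.87982884e-06]), 'eef_pos': array([0.16933143, 0.62684548, 0.23026114]), 'eef_rot': array([ 7.93936855e-01,  6.07999446e-01, -7.93920729e-04,  5.60614693e-04]), 'contact_force': array([-0.50106271, -0.04503133, -0.1266627 ]), 'wrist_torque': array([0.04301661, 0.00789722, 0.01130948]), 'finger_gap': 0.9972689979301581} 0.0187
scene 407.51907225605163 251.0466142053951 190.34313173658327 [[-0.59, 0.807, -0.006], [0.483, 0.346, -0.804], [-0.647, -0.478, -0.594]] [ 0.278 -0.15   1.665]
top 459.2643477848405 266.8247541766512 191.6455435333116 [[0.026, -1.0, 0.01], [-0.988, -0.027, -0.154], [0.154, -0.006, -0.988]] [-0.022  0.505  1.383]
```

View pics/scene0.png

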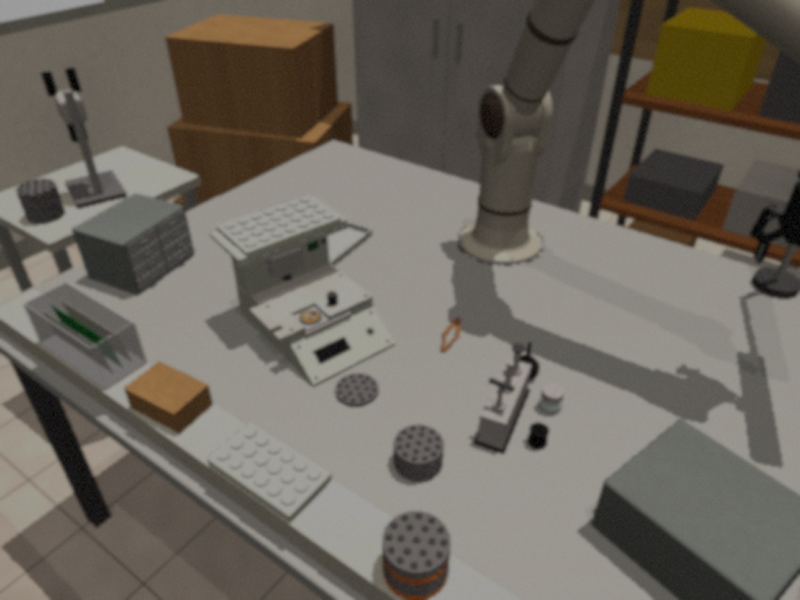

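View pics/top0.png

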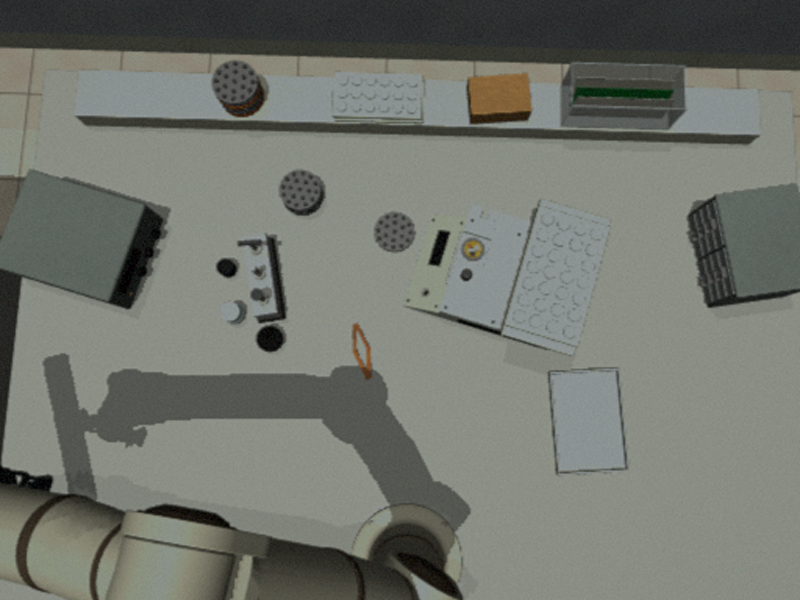

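The top view shows the station around (500,275), with pin (467,274), recess (425,292) and notch near (484,215). The tool block is around (262,280), with the T-bar at the top, a plain tool in the middle and a disc at the bottom. I'll enlarge these areas.

Run:
```python
import cv2,numpy as np
c=np.load("pics/top0.npz");p=c["pixels"][:,:,::-1]
a=cv2.resize(p[125:235,250:400],(750,550),interpolation=cv2.INTER_CUBIC)
cv2.imwrite("pics/ta.png",cv2.convertScaleAbs(a,alpha=1.2))
b=cv2.resize(p[140:235,135:215],None,fx=6,fy=6,interpolation=cv2.INTER_CUBIC)
c=np.load("pics/scene0.npz");q=c["pixels"][:,:,::-1]
d=cv2.resize(q[215:290,300:350],None,fx=6,fy=6,interpolation=cv2.INTER_CUBIC)
d=cv2.copyMakeBorder(d,0,b.shape[0]-d.shape[0],0,0,cv2.BORDER_CONSTANT)
cv2.imwrite("pics/tb.png",np.hstack([b,d]))
```

```text
(no output)
```

View pics/ta.png

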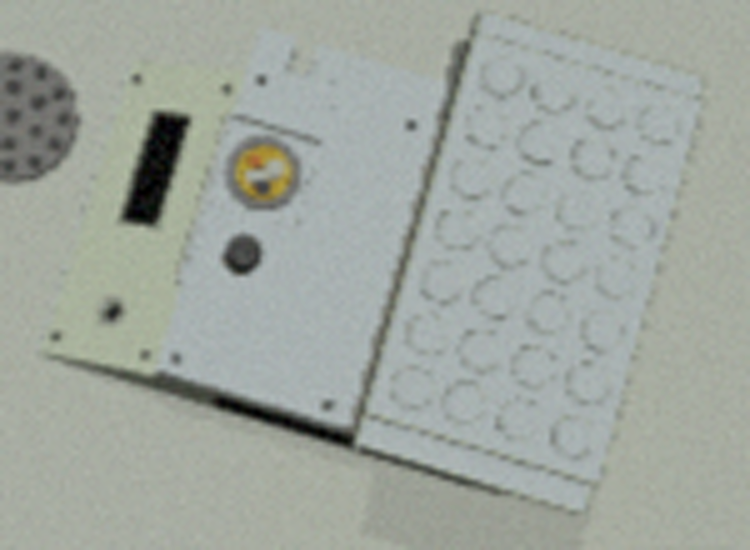

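View pics/tb.png

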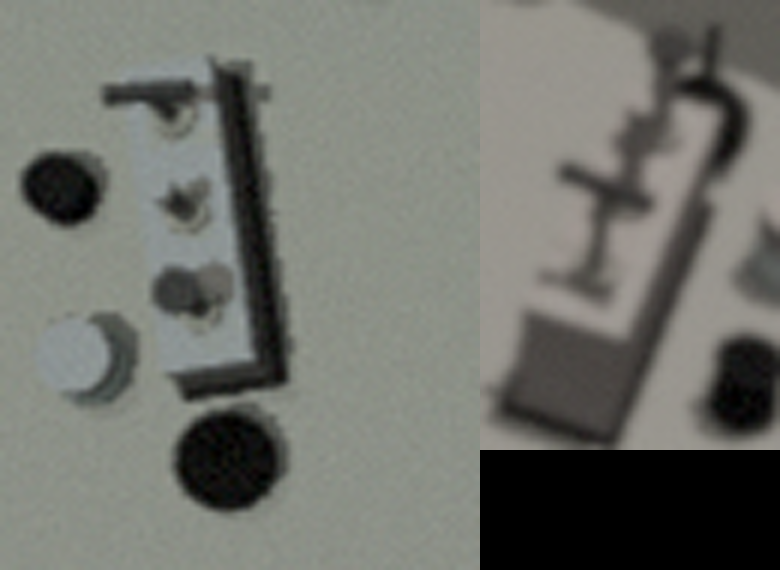

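The crop shows the plate's front corners at (262,32) and (162,373), and the tray corners at (478,12), (705,75), (585,512) and (357,447). The pin head is at (243,254), the recess at (111,311) and the notch at about (300,60). In the block crop, the hex key is at the top, the stylus in the middle (collar about (190,212)) and the driver disc at the bottom.

```bash
cat > h.py <<'E'
import numpy as np,cv2
from scipy.optimize import least_squares
from scipy.spatial.transform import Rotation as Ro
def proj(c,X):
    p=np.atleast_2d(X)@c["R"].T+c["t"]
    return np.c_[c["fx"]*p[:,0]/p[:,2]+c["cx"],c["fy"]*p[:,1]/p[:,2]+c["cy"]]
def ray(c,u,v,z):
    d=c["R"].T@np.array([(u-c["cx"])/c["fx"],(v-c["cy"])/c["fy"],1]);o=-c["R"].T@c["t"]
    return o+d*(z-o[2])/d[2]
def T(p,X): # p=x,y,yaw ; local m
    X=np.atleast_2d(X);C,S=np.cos(p[2]),np.sin(p[2])
    return np.c_[p[0]+C*X[:,0]-S*X[:,1],p[1]+S*X[:,0]+C*X[:,1],X[:,2]]
def fit(c,L,px,p0):
    r=least_squares(lambda p:(proj(c,T(p,L))-px).ravel(),p0,x_scale=[.1,.1,.1],loss="soft_l1")
    return r.x,(proj(c,T(r.x,L))-px).round(2)
E
python3 - <<'E'
from h import *
c=dict(np.load("pics/top0.npz"))
L=np.array([[-60,122,85],[-60,-100,85],[55,130,226],[185,130,226],[185,-125,226],[55,-125,226]])/1e3
q=np.array([[262,32],[162,373],[478,12],[705,75],[585,512],[357,447]])
px=(q+.5)/5-.5+[250,125]
p,e=fit(c,L,px,[.55,-.1,-1.5]);print("station",p.round(4),e.tolist())
f=lambda x,y,s,o:((x+.5)/s-.5+o[0],(y+.5)/s-.5+o[1])
def loc(p,w):
    C,S=np.cos(p[2]),np.sin(p[2]);d=w[:2]-p[:2];return np.array([C*d[0]+S*d[1],-S*d[0]+C*d[1]])
w=ray(c,*f(243,254,5,(250,125)),.111);print("pin",w,loc(p,w))
w=ray(c,*f(111,311,5,(250,125)),.05);print("recess z.05",w,loc(p,w))
w=ray(c,*f(300,60,5,(250,125)),.085);print("notch",w,loc(p,w))
L=np.array([[80,23,70],[80,-23,70],[-80,23,70],[-80,-23,70]])/1e3
q=np.array([[130,73],[210,60],[162,373],[255,360]])
t,e=fit(c,L,(q+.5)/6-.5+[135,140],[.6,.3,0]);print("block",t,e.tolist())
print("hole0",T(t,[0,0,.07]))
w=ray(c,*f(180,203,6,(135,140)),.133);print("stylus top",w)
w=ray(c,*f(190,212,6,(135,140)),.072);print("stylus collar",w)
s=dict(np.load("pics/scene0.npz"))
print("scene proj",(proj(s,T(p,[[-60,122,85],[-60,-100,85],[55,130,226],[55,-125,226]]*np.array(.001)))*800/512).round())
E
```

```text
station [ 0.5553 -0.1328 -1.8427] [[-1.13, -0.02], [-2.08, 0.44], [0.81, -1.29], [1.03, -0.33], [0.81, 1.2], [-0.54, -0.12]]
pin [ 0.54524646 -0.09971298  0.111     ] [-0.02913613 -0.01852088]
recess z.05 [ 0.51912579 -0.02348336  0.05      ] [-0.09554927 -0.06415572]
notch [ 0.671916   -0.13466875  0.085     ] [-0.02948598  0.11288292]
block [0.54201617 0.29899545 0.18509226] [[-0.93, -0.5], [0.66, -0.62], [0.23, 0.64], [-0.09, 0.43]]
hole0 [[0.54201617 0.29899545 0.07      ]]
stylus top [0.53613949 0.28991865 0.133     ]
stylus collar [0.54326032 0.29809875 0.072     ]
scene proj [[279. 338.]
 [372. 295.]
 [236. 252.]
 [347. 211.]]
```

```bash
cat >> h.py <<'E'
def go(bot,xyz,n=1,yaw=None):
    s=bot.sense();R=Ro.from_quat(s["eef_rot"]).as_matrix();d=R.T@(np.array(xyz)-s["eef_pos"])*100
    y=np.arctan2(R[1,0],R[0,0]);print("t",round(s["time_s"],2),"tool cm",d.round(2),"|d|",np.linalg.norm(d).round(2),"per row",(d/n).round(3),"yaw",y.round(4),"turn",None if yaw is None else round(-(yaw-y),4))
def snap(bot,n,f):
    c=bot.camera(n);np.savez(f"pics/{f}.npz",**{k:np.array(v) for k,v in c.items()});return c
E
python3 -m pendant '[{"fingers":6,"translation":[-1.95,3.63,-0.67],"turn":0},{"fingers":6,"translation":[-1.95,3.63,-0.67],"turn":0},{"fingers":6,"translation":[-1.95,3.63,-0.67],"turn":0},{"fingers":6,"translation":[-1.95,3.63,-0.67],"turn":0},{"fingers":6,"translation":[-1.95,3.63,-0.67],"turn":0},{"fingers":6,"translation":[-1.95,3.63,-0.67],"turn":0},{"fingers":6,"translation":[-1.95,3.63,-0.67],"turn":0},{"fingers":6,"translation":[-1.95,3.63,-0.67],"turn":0},{"fingers":6,"translation":[-1.95,3.63,-0.67],"turn":0},{"fingers":6,"translation":[-1.95,3.63,-0.67],"turn":0},{"fingers":6,"translation":[-1.95,3.63,-0.67],"turn":0},{"fingers":6,"translation":[-1.95,3.63,-0.67],"turn":0}]' 40
python3 - <<'E'
from h import *
from rig import bot
go(bot,[.56,-.08,.30],10,-1.8427+np.pi)
c=snap(bot,"wrist","w0"); print(c["fx"],c["cx"],c["cy"],c["R"],c["t"], -c["R"].T@c["t"])
print(proj(c,[[.542,.299,.07]]))
E
```

```text
time_s: 1.3
eef_pos: [0.5298, 0.2865, 0.3116]
eef_rot: [0.794, 0.608, -0.0, -0.0]
contact_force: [0.4, 0.0, -0.6]
finger_gap: 0.704
t 1.3 tool cm [-34.59  12.48   1.17] |d| 36.79 per row [-3.459  1.248  0.117] yaw 1.307 turn 0.0081
323.106014383767 250.8072130999178 190.12256708646746 [[ 2.60124755e-01  9.65574850e-01 -5.66419816e-04]
 [ 9.23448730e-01 -2.48604560e-01  2.92298163e-01]
 [ 2.82094941e-01 -7.65570477e-02 -9.56327069e-01]] [-0.41355875 -0.47870306  0.32878648] [0.4568856  0.30548509 0.45411719]
[[264.07955252 163.68215616]]
```

```bash
python3 -m pendant '[{"fingers":6,"translation":[-3.4,1.3,0.4],"turn":0},{"fingers":6,"translation":[-3.4,1.3,0.4],"turn":0},{"fingers":6,"translation":[-3.4,1.3,0.4],"turn":0},{"fingers":6,"translation":[-3.4,1.3,0.4],"turn":0},{"fingers":6,"translation":[-3.4,1.3,0.4],"turn":0},{"fingers":6,"translation":[-3.4,1.3,0.4],"turn":0},{"fingers":6,"translation":[-3.4,1.3,0.4],"turn":0},{"fingers":6,"translation":[-3.4,1.3,0.4],"turn":0},{"fingers":6,"translation":[-3.4,1.3,0.4],"turn":0},{"fingers":6,"translation":[-3.4,1.3,0.4],"turn":0},{"fingers":6,"translation":[0,0,0],"turn":0},{"fingers":6,"translation":[0,0,0],"turn":0}]' 40
python3 - <<'E'
from h import *
from rig import bot
c=snap(bot,"wrist","w1")
w=c["pixels"][:,:,::-1]
cv2.imwrite("pics/w1.png",cv2.resize(w,(800,600),interpolation=cv2.INTER_CUBIC))
c=np.load("pics/w0.npz");cv2.imwrite("pics/w0.png",cv2.resize(c["pixels"][100:300,130:390,::-1],None,fx=3,fy=3,interpolation=cv2.INTER_CUBIC))
E
```

```text
time_s: 2.55
eef_pos: [0.5653, -0.0749, 0.271]
eef_rot: [0.795, 0.607, -0.0, -0.001]
contact_force: [0.1, 0.4, -0.8]
finger_gap: 0.702
```

View pics/w1.png

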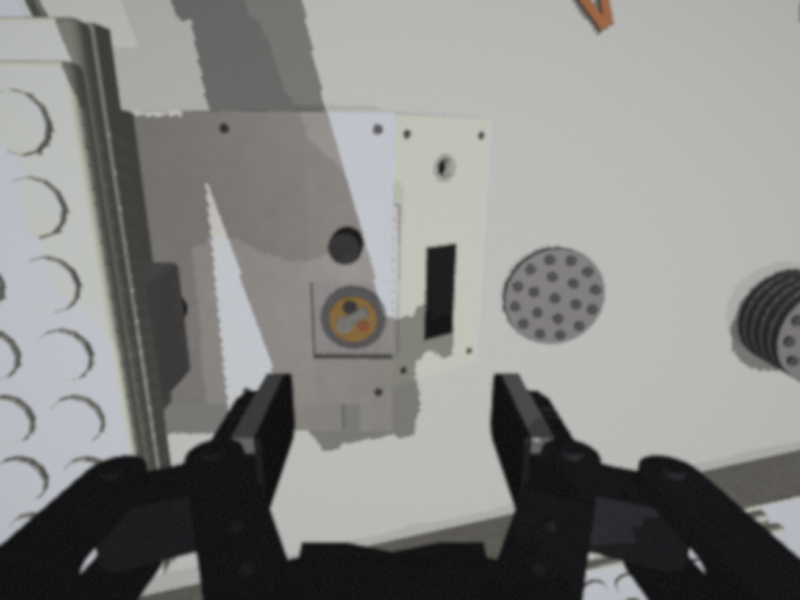

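View pics/w0.png

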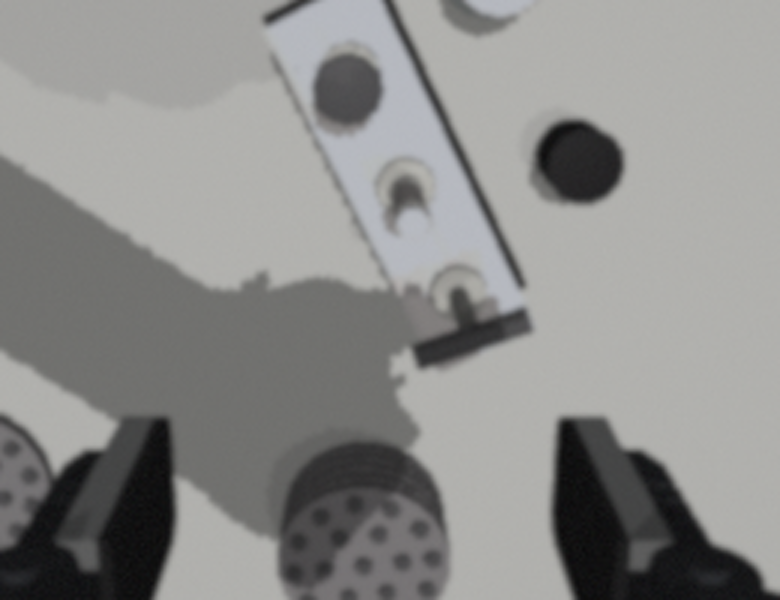

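w1 (800 px wide) shows the plate's front corners at (393,110) and (393,430), and the notch at x 343–360 with its closed end at y 403. The window corners are at (313,284), (313,355) and (395,355), the pin head at (346,244) and the recess at (445,167). In w0, the stylus is in the middle hole, with its collar at (405,187) and handle top at (410,218).

Run:
```python
from h import *
c=dict(np.load("pics/w1.npz"))
k=lambda x,y:np.array([(x+.5)*.64-.5,(y+.5)*.64-.5])
L=np.array([[-60,-100,85],[-60,122,85],[-4,8,85],[-4,64,85],[-60,64,85]])/1e3
px=np.array([k(*q) for q in[(393,110),(393,430),(313,284),(313,355),(395,355)]])
p,e=fit(c,L,px,[.555,-.133,-1.843]);print("station",p.round(4),e.tolist())
def loc(p,w):
    C,S=np.cos(p[2]),np.sin(p[2]);d=w[:2]-p[:2];return np.array([C*d[0]+S*d[1],-S*d[0]+C*d[1]])
for n,q,z in[("pin",(346,241),.111),("notchend",(351.5,403),.085),("mouth",(351.5,430),.085),("recess",(445,167),.032)]:
    w=ray(c,*k(*q),z);print(n,w.round(4),loc(p,w).round(4))
cn=ray(c,*k(351.5,403),.085)
print("target notch",T(p,[loc(p,cn)[0],.109,.085]), "bore",T(p,[loc(p,cn)[0],-.02,.085]),"recess",T(p,[-.06-.045*np.cos(.6109),-.065,.0322]))
d=dict(np.load("pics/w0.npz"))
m=lambda x,y:((x+.5)/3-.5+130,(y+.5)/3-.5+100)
print("collar",ray(d,*m(405,187),.075),"handle top",ray(d,*m(410,218),.133))
# depth checks
z=c["z_map"]
def p3(u,v):
    D=z[int(round(v)),int(round(u))];return c["R"].T@(np.array([(u-c["cx"])/c["fx"]*D,(v-c["cy"])/c["fy"]*D,D])-c["t"])
for q in[(300,180),(346,244),(445,230),(470,140)]:print(q,p3(*k(*q)).round(4))
```

```text
station [ 0.5546 -0.1339 -1.8349] [[0.36, -0.22], [0.52, -0.37], [-1.56, -2.21], [0.91, 1.41], [-0.8, 1.33]]
pin [ 0.5398 -0.0977  0.111 ] [-0.031  -0.0237]
notchend [ 0.6589 -0.1318  0.085 ] [-0.0293  0.1001]
mouth [ 0.6803 -0.1381  0.085 ] [-0.0287  0.1224]
recess [ 0.5186 -0.0229  0.032 ] [-0.0978 -0.0637]
target notch [[ 0.66746219 -0.13407387  0.085     ]] bore [[ 0.54293376 -0.10040388  0.085     ]] recess [[ 0.51713642 -0.02340657  0.0322    ]]
collar [0.53908783 0.30027164 0.075     ] handle top [0.53737641 0.30004606 0.133     ]
(300, 180) [ 0.4986 -0.1183  0.0844]
(346, 244) [ 0.5417 -0.0984  0.11  ]
(445, 230) [ 0.5641 -0.0336  0.0301]
(470, 140) [0.5055 0.001  0.0177]
```

Run:
```python
from h import *
from rig import bot
go(bot,[.541,-.0987,.135],4,-1.8349+np.pi)
```

```text
t 2.6 tool cm [-3.1  -1.69 13.63] |d| 14.08 per row [-0.776 -0.423  3.406] yaw 1.3071 turn 0.0004
```

```bash
python3 -m pendant '[{"fingers":5,"translation":[-0.78,-0.42,3.4],"turn":0},{"fingers":5,"translation":[-0.78,-0.42,3.4],"turn":0},{"fingers":5,"translation":[-0.78,-0.42,3.4],"turn":0},{"fingers":5,"translation":[-0.78,-0.42,3.4],"turn":0},{"fingers":5,"translation":[0,0,0],"turn":0},{"fingers":5,"translation":[0,0,0],"turn":0}]' 40
python3 - <<'E'
from h import *
from rig import bot
go(bot,[.541,-.0987,.091],4,-1.8349+np.pi)
c=snap(bot,"wrist","w2")
cv2.imwrite("pics/w2.png",cv2.resize(c["pixels"][:,:,::-1],(640,480)))
E
```

```text
time_s: 3.2
eef_pos: [0.5418, -0.0981, 0.1361]
eef_rot: [0.793, 0.609, 0.0, -0.001]
contact_force: [0.3, 0.7, 0.8]
finger_gap: 0.589
t 3.2 tool cm [-0.08 -0.06  4.51] |d| 4.51 per row [-0.02  -0.014  1.126] yaw 1.309 turn 0.0023
```

View pics/w2.png

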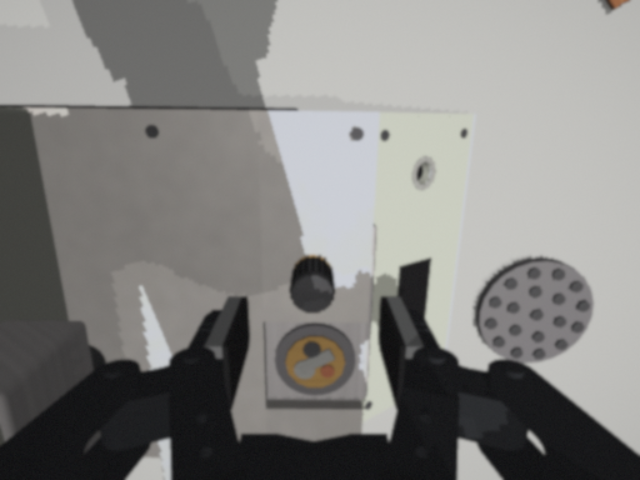

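The pin head's top is at (313,293), centred between the fingers at (236/390). A refined recess measurement comes from the same picture, with the ring at (424,173).

```bash
python3 - <<'E'
from h import *
c=dict(np.load("pics/w2.npz"))
k=lambda x,y:((x+.5)*.8-.5,(y+.5)*.8-.5)
print("pin",ray(c,*k(313,293),.111),"recess",ray(c,*k(424,173),.032))
E
python3 -m pendant '[{"fingers":5,"translation":[-0.05,0,1.5],"turn":0},{"fingers":5,"translation":[0,0,1.5],"turn":0},{"fingers":5,"translation":[0,0,1.5],"turn":0},{"fingers":5,"translation":[0,0,0],"turn":0}]' 40
```

```text
pin [ 0.54346866 -0.09963306  0.111     ] recess [ 0.51914787 -0.02324566  0.032     ]
time_s: 3.65
eef_pos: [0.5421, -0.0993, 0.0913]
eef_rot: [0.794, 0.609, 0.0, 0.0]
contact_force: [-0.3, -0.1, -0.1]
finger_gap: 0.59
```

```bash
python3 -m pendant '[{"fingers":1,"translation":[0,0,0],"turn":0},{"fingers":1,"translation":[0,0,0],"turn":0},{"fingers":1,"translation":[0,0,0],"turn":0},{"fingers":1,"translation":[0,0,0],"turn":0},{"fingers":1,"translation":[0,0,0],"turn":0},{"fingers":1,"translation":[0,0,0],"turn":0}]' 40
python3 -m pendant '[{"fingers":1,"translation":[0,0,-0.5],"turn":0},{"fingers":1,"translation":[0,0,-1],"turn":0},{"fingers":1,"translation":[0,0,-1],"turn":0},{"fingers":1,"translation":[0,0,-1.5],"turn":0},{"fingers":1,"translation":[0,0,-2],"turn":0},{"fingers":1,"translation":[0,0,0],"turn":0}]'
python3 - <<'E'
from h import *
from rig import bot
go(bot,[.6670,-.1335,.151],6,-1.8349+np.pi)
c=snap(bot,"wrist","w3")
E
```

```text
time_s: 4.25
eef_pos: [0.543, -0.1001, 0.0926]
eef_rot: [0.794, 0.608, 0.001, 0.001]
contact_force: [-1.5, 0.5, 6.6]
finger_gap: 0.217
time_s: 4.85
eef_pos: [0.5434, -0.101, 0.1541]
eef_rot: [0.794, 0.608, 0.002, 0.002]
contact_force: [1.2, 0.6, -0.6]
finger_gap: 0.216
t 4.85 tool cm [ 0.09 12.78  0.37] |d| 12.79 per row [0.015 2.13  0.062] yaw 1.3067 turn -0.0
```

```bash
python3 -m pendant '[{"fingers":1,"translation":[0.02,2.13,0],"turn":0},{"fingers":1,"translation":[0.02,2.13,0],"turn":0},{"fingers":1,"translation":[0.02,2.13,0],"turn":0},{"fingers":1,"translation":[0.02,2.13,0],"turn":0},{"fingers":1,"translation":[0.02,2.13,0],"turn":0},{"fingers":1,"translation":[0.02,2.13,0],"turn":0},{"fingers":1,"translation":[0,0,0],"turn":0},{"fingers":1,"translation":[0,0,0],"turn":0}]'
python3 - <<'E'
from h import *
from rig import bot
go(bot,[.6675,-.134,.1],5,-1.8349+np.pi)
c=snap(bot,"wrist","w4"); print(bot.sense()["eef_rot"])
cv2.imwrite("pics/w4.png",cv2.resize(c["pixels"][160:360,130:390,::-1],None,fx=3,fy=3,interpolation=cv2.INTER_CUBIC))
print(proj(c,T([.5546,-.1339,-1.8349],[[-.0295,.100,.085],[-.0295,.122,.085],[-.06,.122,.085],[-.0295,.109,.085]])), proj(c,[[.6675,-.134,.1065],[.6675,-.134,.1465]]))
E
```

```text
time_s: 5.7
eef_pos: [0.664, -0.1325, 0.1493]
eef_rot: [0.794, 0.608, -0.001, -0.001]
contact_force: [-0.6, -0.1, -1.0]
finger_gap: 0.214
t 5.7 tool cm [-0.05  0.39  4.93] |d| 4.94 per row [-0.011  0.077  0.985] yaw 1.3068 turn 0.0001
[ 0.79398158  0.60794046 -0.00090477 -0.00091215]
[[251.35888478 199.87416903]
 [251.3224509  229.87211752]
 [295.1859656  229.90679981]
 [251.34372533 212.35574995]] [[251.18190733 224.7247573 ]
 [251.23395325 256.05416939]]
```

View pics/w4.png

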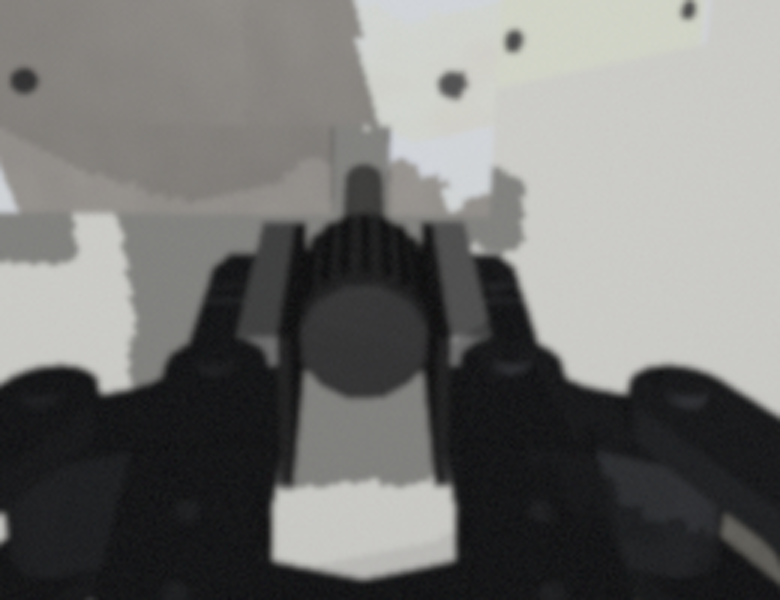

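The notch spans crop x 332–389 (centre 360.5), closed end at y 127 and plate edge at y 214. The shank is at x 364. The pin therefore needs about −0.9 mm in tool x and +3.5 mm in tool y before lowering.

```bash
python3 -m pendant '[{"fingers":1,"translation":[-0.09,0.35,0],"turn":0},{"fingers":1,"translation":[0,0,0],"turn":0},{"fingers":1,"translation":[0,0,1],"turn":0},{"fingers":1,"translation":[0,0,1],"turn":0},{"fingers":1,"translation":[0,0,1],"turn":0},{"fingers":1,"translation":[0,0,0],"turn":0}]'
python3 - <<'E'
from h import *
from rig import bot
go(bot,[.6682,-.135,.0935],5,-1.8349+np.pi)
c=snap(bot,"wrist","w5")
cv2.imwrite("pics/w5.png",cv2.resize(c["pixels"][140:340,130:390,::-1],None,fx=3,fy=3,interpolation=cv2.INTER_CUBIC))
E
```

```text
time_s: 6.35
eef_pos: [0.6663, -0.1338, 0.1179]
eef_rot: [0.794, 0.608, -0.002, -0.002]
contact_force: [-0.9, -0.3, -1.1]
finger_gap: 0.217
t 6.35 tool cm [-0.06  0.23  2.44] |d| 2.45 per row [-0.012  0.045  0.488] yaw 1.3072 turn 0.0005
```

View pics/w5.png

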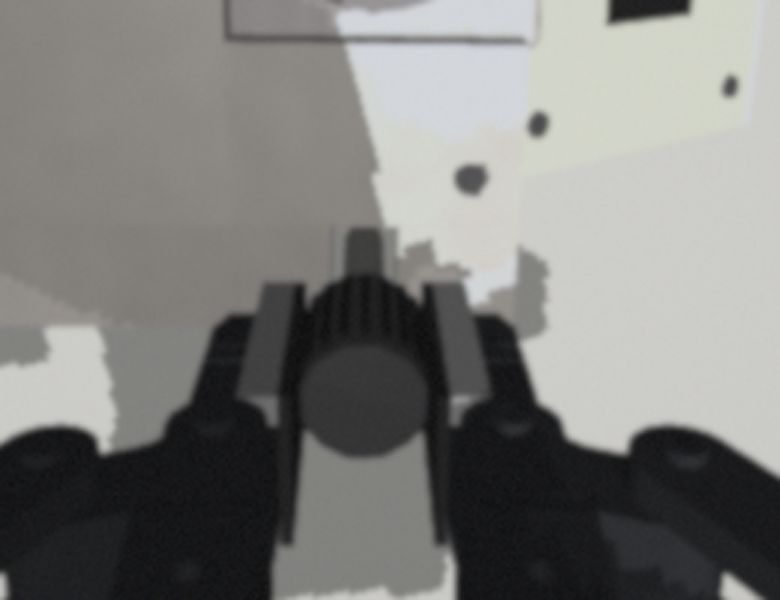

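The shank (x 345–384) is centred in the notch (332–397), near its closed end. I'll ease outward a little while lowering.

```bash
python3 -m pendant '[{"fingers":1,"translation":[0,0.2,0.2],"turn":0},{"fingers":1,"translation":[0,0.1,0.6],"turn":0},{"fingers":1,"translation":[0,0,0.6],"turn":0},{"fingers":1,"translation":[0,0,0.6],"turn":0},{"fingers":1,"translation":[0,0,0.3],"turn":0},{"fingers":1,"translation":[0,0,0],"turn":0}]'
```

```text
time_s: 7.0
eef_pos: [0.6704, -0.1349, 0.0967]
eef_rot: [0.794, 0.608, -0.001, -0.001]
contact_force: [-0.3, -0.6, -0.6]
finger_gap: 0.215
```

```bash
python3 -m pendant '[{"fingers":1,"translation":[0,-0.1,0.2],"turn":0},{"fingers":1,"translation":[0,0,0.2],"turn":0},{"fingers":1,"translation":[0,0,0],"turn":0},{"fingers":1,"translation":[0,0,0],"turn":0}]'
```

```text
time_s: 7.4
eef_pos: [0.6702, -0.1348, 0.0938]
eef_rot: [0.794, 0.608, 0.0, 0.0]
contact_force: [-0.0, -0.6, -1.1]
finger_gap: 0.214
```

```bash
python3 -m pendant '[{"fingers":1,"translation":[0,0,0.15],"turn":0},{"fingers":1,"translation":[0,0,0],"turn":0},{"fingers":1,"translation":[0,0,0],"turn":0}]'
python3 -m pendant '[{"fingers":3,"translation":[0,0,0],"turn":0},{"fingers":4,"translation":[0,0,0],"turn":0},{"fingers":4.5,"translation":[0,0,0],"turn":0},{"fingers":5,"translation":[0,0,0],"turn":0},{"fingers":5,"translation":[0,0,0],"turn":0},{"fingers":5,"translation":[0,0,-1],"turn":0},{"fingers":5,"translation":[0,0,-2],"turn":0},{"fingers":5,"translation":[0,0,-3],"turn":0},{"fingers":5,"translation":[0,0,-4],"turn":0},{"fingers":5,"translation":[0,0,-4],"turn":0}]'
python3 - <<'E'
from h import *
from rig import bot
go(bot,[.5385,.300,.21],12,1.756)
c=snap(bot,"wrist","w6")
cv2.imwrite("pics/w6.png",cv2.resize(c["pixels"][80:300,130:390,::-1],None,fx=2.5,fy=2.5,interpolation=cv2.INTER_CUBIC))
print(proj(c,[[.668,-.1343,.111],[.668,-.1343,.085]]))
E
```

```text
time_s: 7.7
eef_pos: [0.6705, -0.1348, 0.0927]
eef_rot: [0.794, 0.608, 0.0, 0.0]
contact_force: [-0.9, 0.5, 2.7]
finger_gap: 0.216
time_s: 8.7
eef_pos: [0.6698, -0.1347, 0.234]
eef_rot: [0.794, 0.608, -0.0, -0.0]
contact_force: [1.6, 0.3, 0.8]
finger_gap: 0.584
t 8.7 tool cm [ 38.55 -24.01   2.41] |d| 45.47 per row [ 3.212 -2.001  0.201] yaw 1.307 turn -0.449
[[251.6232442  181.46254251]
 [251.5577734  173.99793888]]
```

View pics/w6.png

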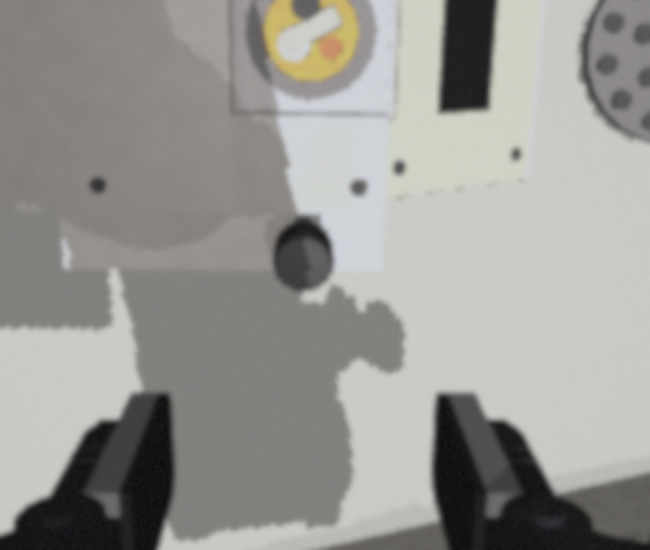

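The parked pin's head is upright at (304,262), about 2–3 mm outward of the parking point, which is within the +8 mm limit. The shuttle is still latched. Next is the stylus.

```bash
python3 -m pendant '[{"fingers":4,"translation":[3.2,-2,0],"turn":0},{"fingers":4,"translation":[3.2,-2,0],"turn":0},{"fingers":4,"translation":[3.2,-2,0],"turn":0},{"fingers":4,"translation":[3.2,-2,0],"turn":0},{"fingers":4,"translation":[3.2,-2,0],"turn":0},{"fingers":4,"translation":[3.2,-2,0],"turn":0},{"fingers":4,"translation":[3.2,-2,0],"turn":0},{"fingers":4,"translation":[3.2,-2,0],"turn":0},{"fingers":4,"translation":[3.2,-2,0],"turn":0},{"fingers":4,"translation":[3.2,-2,0],"turn":0},{"fingers":4,"translation":[3.2,-2,0],"turn":0},{"fingers":4,"translation":[3.2,-2,0],"turn":0}]'
python3 -m pendant '[{"fingers":4,"translation":[0,0,0],"turn":-0.112},{"fingers":4,"translation":[0,0,0],"turn":-0.112},{"fingers":4,"translation":[0,0,0],"turn":-0.112},{"fingers":4,"translation":[0,0,0],"turn":-0.112},{"fingers":4,"translation":[0,0,0],"turn":0},{"fingers":4,"translation":[0,0,0],"turn":0}]'
python3 - <<'E'
from h import *
from rig import bot
go(bot,[.5385,.300,.155],3,1.756)
c=snap(bot,"wrist","w7")
cv2.imwrite("pics/w7.png",cv2.resize(c["pixels"][100:360,110:400,::-1],None,fx=2.2,fy=2.2,interpolation=cv2.INTER_CUBIC))
E
```

```text
time_s: 9.95
eef_pos: [0.5382, 0.3, 0.2331]
eef_rot: [0.794, 0.608, 0.001, 0.0]
contact_force: [0.8, -0.1, -0.6]
finger_gap: 0.47
time_s: 10.55
eef_pos: [0.5387, 0.2984, 0.2326]
eef_rot: [0.64, 0.768, 0.0, 0.0]
contact_force: [-0.9, 0.7, -0.0]
finger_gap: 0.467
t 10.55 tool cm [0.16 0.   7.76] |d| 7.77 per row [5.200e-02 1.000e-03 2.588e+00] yaw 1.7519 turn -0.0041
```

View pics/w7.png

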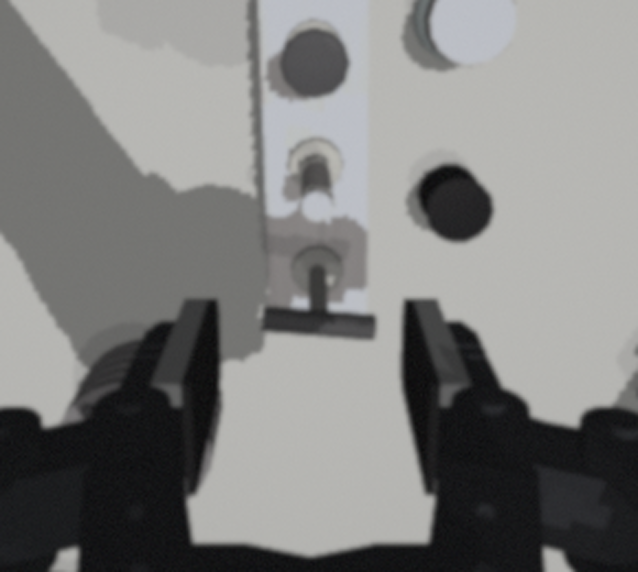

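Run:
```python
from h import *
from rig import bot
c=dict(np.load("pics/w7.npz"))
k=lambda x,y:((x+.5)/2.2-.5+110,(y+.5)/2.2-.5+100)
print("top",ray(c,*k(317,206),.133),"collar",ray(c,*k(315,160),.075))
H,W=c["z_map"].shape;v,u=np.mgrid[:H,:W];D=c["z_map"]
P=(np.stack([(u-c["cx"])/c["fx"]*D,(v-c["cy"])/c["fy"]*D,D],-1)-c["t"])@c["R"]
m=(D>0)&(np.hypot(P[...,0]-.5385,P[...,1]-.3)<.03)
for a,b in((.127,.14),(.073,.078)):
    q=P[m&(P[...,2]>a)&(P[...,2]<b)];print(len(q),np.median(q,0),(q.min(0)+q.max(0))/2)
w=ray(c,*k(317,206),.133);go(bot,[w[0],w[1],.095],4,1.756)
```

```text
top [0.53954766 0.30060029 0.133     ] collar [0.53712445 0.29983671 0.075     ]
201 [0.53913057 0.30002436 0.13248661] [0.53966868 0.30034823 0.13141197]
264 [0.53605033 0.29812128 0.07471885] [0.53928002 0.30024312 0.07526201]
t 10.6 tool cm [ 0.2   0.12 13.75] |d| 13.76 per row [0.05  0.03  3.439] yaw 1.7521 turn -0.0039
```

```bash
python3 -m pendant '[{"fingers":4,"translation":[0.1,0.06,3],"turn":0},{"fingers":4,"translation":[0.1,0.04,3],"turn":0},{"fingers":4,"translation":[0,0,2.5],"turn":0},{"fingers":4,"translation":[0,0,2.5],"turn":0},{"fingers":4,"translation":[0,0,2.5],"turn":0},{"fingers":4,"translation":[0,0,0],"turn":0}]'
python3 -m pendant '[{"fingers":0.3,"translation":[0,0,0],"turn":0},{"fingers":0.3,"translation":[0,0,0],"turn":0},{"fingers":0.3,"translation":[0,0,0],"turn":0},{"fingers":0.3,"translation":[0,0,0],"turn":0},{"fingers":0.3,"translation":[0,0,0],"turn":0},{"fingers":0.3,"translation":[0,0,0],"turn":0}]' 70
python3 -m pendant '[{"fingers":0.3,"translation":[0,0,-1],"turn":0},{"fingers":0.3,"translation":[0,0,-2],"turn":0},{"fingers":0.3,"translation":[0,0,-2.5],"turn":0},{"fingers":0.3,"translation":[0,0,-3],"turn":0},{"fingers":0.3,"translation":[0,0,0],"turn":0},{"fingers":0.3,"translation":[0,0,0],"turn":0}]'
```

```text
time_s: 11.2
eef_pos: [0.5366, 0.299, 0.0936]
eef_rot: [0.64, 0.769, -0.003, -0.001]
contact_force: [-0.3, -0.6, -0.4]
finger_gap: 0.468
time_s: 11.8
eef_pos: [0.5403, 0.3014, 0.0989]
eef_rot: [0.639, 0.769, 0.001, 0.001]
contact_force: [-0.4, -0.3, 6.4]
finger_gap: 0.121
time_s: 12.4
eef_pos: [0.5395, 0.3008, 0.1832]
eef_rot: [0.639, 0.769, 0.001, 0.0]
contact_force: [-0.5, 0.1, -1.6]
finger_gap: 0.115
```

```bash
cat >> h.py <<'E'
SX=np.array([np.cos(-1.8349),np.sin(-1.8349),0]);A=np.radians(35)
U=np.cos(A)*SX+[0,0,np.sin(A)];N=-np.sin(A)*SX+[0,0,np.cos(A)]
REC=np.array([.518,-.0234,.032])
def tcp(u,n,h=.0889,rec=REC):return rec+u*U+n*N+[0,0,h]
E
python3 - <<'E'
from h import *
from rig import bot
t=tcp(-.0031,.030);print(t);go(bot,[t[0],t[1],.18],8)
E
```

```text
[ 0.52315475 -0.00433801  0.14369647]
t 12.4 tool cm [-29.7   -7.19   0.3 ] |d| 30.56 per row [-3.712 -0.899  0.038] yaw 1.7549 turn None
```

```bash
python3 -m pendant '[{"fingers":0.3,"translation":[-2.97,-0.72,0],"turn":0},{"fingers":0.3,"translation":[-2.97,-0.72,0],"turn":0},{"fingers":0.3,"translation":[-2.97,-0.72,0],"turn":0},{"fingers":0.3,"translation":[-2.97,-0.72,0],"turn":0},{"fingers":0.3,"translation":[-2.97,-0.72,0],"turn":0},{"fingers":0.3,"translation":[-2.97,-0.72,0],"turn":0},{"fingers":0.3,"translation":[-2.97,-0.72,0],"turn":0},{"fingers":0.3,"translation":[-2.97,-0.72,0],"turn":0},{"fingers":0.3,"translation":[-2.97,-0.72,0],"turn":0},{"fingers":0.3,"translation":[-2.97,-0.72,0],"turn":0},{"fingers":0.3,"translation":[0,0,0],"turn":0},{"fingers":0.3,"translation":[0,0,0],"turn":0}]'
python3 - <<'E'
from h import *
from rig import bot
t=tcp(-.0031,.010);print(t);go(bot,t,6)
E
```

```text
time_s: 13.6
eef_pos: [0.5217, -0.0053, 0.1811]
eef_rot: [0.64, 0.768, -0.001, -0.001]
contact_force: [0.6, 0.7, -1.5]
finger_gap: 0.115
[ 0.52016018 -0.01541179  0.12731343]
t 13.6 tool cm [-0.97 -0.32  5.38] |d| 5.47 per row [-0.162 -0.054  0.896] yaw 1.7528 turn None
```

```bash
python3 -m pendant '[{"fingers":0.3,"translation":[-0.2,-0.06,1],"turn":0},{"fingers":0.3,"translation":[-0.2,-0.06,1],"turn":0},{"fingers":0.3,"translation":[-0.2,-0.06,1],"turn":0},{"fingers":0.3,"translation":[-0.2,-0.06,1.2],"turn":0},{"fingers":0.3,"translation":[-0.17,-0.06,1.18],"turn":0},{"fingers":0.3,"translation":[0,0,0],"turn":0},{"fingers":0.3,"translation":[0,0,0],"turn":0}]'
python3 - <<'E'
from h import *
from rig import bot
s=bot.sense();print(s["eef_pos"])
c=snap(bot,"wrist","w8");d=snap(bot,"scene","s8");t=snap(bot,"top","t8")
tip=s["eef_pos"]-[0,0,.0889]
out=[]
for k,z,f in((c,50,4),(d,22,9),(t,22,9)):
    p=proj(k,[tip,REC]);print(p.round(2).tolist())
    x,y=p[1].round().astype(int);x0,y0=max(x-z,0),max(y-z,0);print("crop",x0,y0,f)
    out.append(cv2.resize(np.array(k["pixels"])[y0:y0+2*z,x0:x0+2*z,::-1],(396,396) if z==22 else (400,400),interpolation=cv2.INTER_CUBIC))
b=cv2.resize(np.hstack([out[1],out[2]]),(400,200))
a=cv2.resize(np.array(c["pixels"])[:,:,::-1],(400,300))
L=np.vstack([out[0],b]);Rr=np.zeros((600,400,3),np.uint8);Rr[:300]=a
y0=int(proj(c,[REC])[0][1]);x0=int(proj(c,[REC])[0][0])
Rr[300:]=cv2.resize(np.array(c["pixels"])[max(y0-19,0):y0+19,x0-25:x0+25,::-1],(400,300),interpolation=cv2.INTER_CUBIC)
cv2.imwrite("pics/c8.png",np.hstack([L,Rr]))
E
```

```text
time_s: 14.3
eef_pos: [0.5213, -0.0145, 0.1278]
eef_rot: [0.639, 0.769, -0.0, -0.001]
contact_force: [0.2, 0.6, -0.7]
finger_gap: 0.116
[ 0.52129223 -0.01452447  0.12784261]
[[251.32, 196.28], [240.75, 187.47]]
crop 191 137 4
[[237.99, 210.75], [236.5, 210.87]]
crop 214 189 9
[[268.86, 186.62], [271.65, 188.1]]
crop 250 166 9
```

View pics/c8.png

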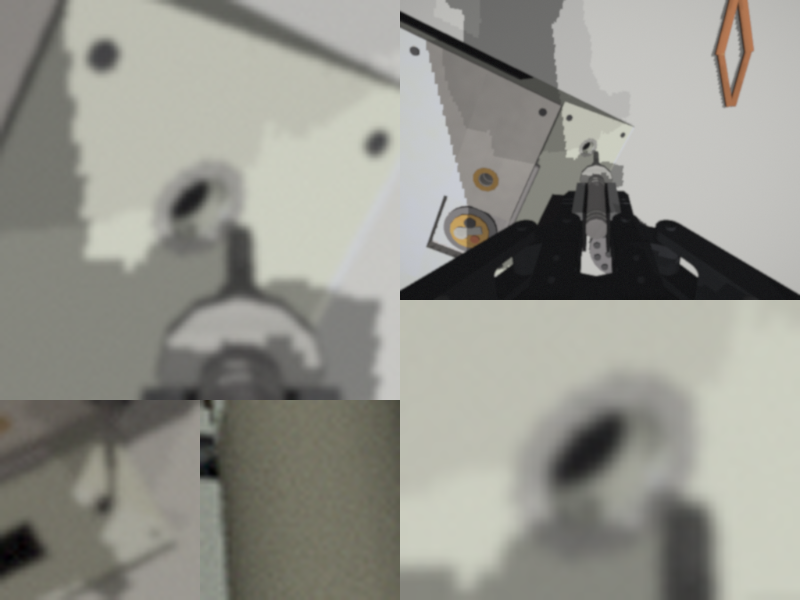

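The ring is centred at (200,202) in the crop and the tip at about (239,237). Both are within half a pixel of prediction, so I'll enter along the bore axis.

Run:
```python
from h import *
from rig import bot
go(bot,tcp(-.0031,.002));go(bot,tcp(-.0031,-.003));go(bot,tcp(-.0031,-.0085))
```

```text
t 14.45 tool cm [-0.47 -0.42  0.82] |d| 1.03 per row [-0.472 -0.416  0.816] yaw 1.7552 turn None
t 14.45 tool cm [-0.73 -0.54  1.23] |d| 1.53 per row [-0.73  -0.541  1.226] yaw 1.7552 turn None
t 14.45 tool cm [-1.01 -0.68  1.68] |d| 2.07 per row [-1.014 -0.678  1.676] yaw 1.7552 turn None
```

```bash
python3 -m pendant '[{"fingers":0.3,"translation":[-0.16,-0.15,0.27],"turn":0},{"fingers":0.3,"translation":[-0.16,-0.15,0.27],"turn":0},{"fingers":0.3,"translation":[-0.15,-0.1,0.27],"turn":0},{"fingers":0.3,"translation":[0,0,0],"turn":0},{"fingers":0.3,"translation":[0,0,0],"turn":0}]'
python3 - <<'E'
from h import *
from rig import bot
go(bot,tcp(-.0031,.002));c=snap(bot,"wrist","w9");go(bot,tcp(-.0031,-.003));go(bot,tcp(-.0031,-.0085))
E
```

```text
time_s: 14.95
eef_pos: [0.5184, -0.02, 0.1202]
eef_rot: [0.639, 0.769, -0.0, -0.0]
contact_force: [0.1, -1.0, -0.2]
finger_gap: 0.12
t 14.95 tool cm [ 0.01  0.06 -0.06] |d| 0.08 per row [ 0.01   0.057 -0.059] yaw 1.7547 turn None
t 15.0 tool cm [-0.26 -0.08  0.36] |d| 0.45 per row [-0.257 -0.083  0.362] yaw 1.7549 turn None
t 15.0 tool cm [-0.54 -0.22  0.81] |d| 1.0 per row [-0.541 -0.22   0.812] yaw 1.7549 turn None
```

```bash
python3 -m pendant '[{"fingers":0.3,"translation":[-0.13,-0.02,0.18],"turn":0},{"fingers":0.3,"translation":[-0.13,-0.03,0.18],"turn":0},{"fingers":0.3,"translation":[0,0,0],"turn":0}]'
python3 -m pendant '[{"fingers":0.3,"translation":[-0.07,-0.03,0.11],"turn":0},{"fingers":0.3,"translation":[-0.07,-0.03,0.11],"turn":0},{"fingers":0.3,"translation":[0,0,0],"turn":0},{"fingers":0.3,"translation":[0,0,0],"turn":0}]'
python3 - <<'E'
from h import *
from rig import bot
go(bot,tcp(-.0031,-.0085))
E
```

```text
time_s: 15.3
eef_pos: [0.5184, -0.0229, 0.1164]
eef_rot: [0.639, 0.769, -0.0, -0.0]
contact_force: [0.8, -0.1, -0.9]
finger_gap: 0.12
time_s: 15.7
eef_pos: [0.5184, -0.0238, 0.1147]
eef_rot: [0.639, 0.769, 0.0, 0.0]
contact_force: [-0.3, 1.2, 2.4]
finger_gap: 0.12
t 15.7 tool cm [-0.16 -0.13  0.25] |d| 0.33 per row [-0.16  -0.128  0.253] yaw 1.7552 turn None
```

```bash
python3 -m pendant '[{"fingers":0.3,"translation":[-0.08,-0.03,0.12],"turn":0},{"fingers":0.3,"translation":[-0.08,-0.03,0.12],"turn":0},{"fingers":0.3,"translation":[0,0,0],"turn":0},{"fingers":0.3,"translation":[0,0,0],"turn":0}]'
python3 -m pendant '[{"fingers":0.3,"translation":[-0.05,-0.02,0.08],"turn":0},{"fingers":0.3,"translation":[0,0,0],"turn":0},{"fingers":0.3,"translation":[0,0,0],"turn":0},{"fingers":0.3,"translation":[0,0,0],"turn":0}]'
python3 - <<'E'
from h import *
from rig import bot
go(bot,tcp(-.0031,-.0085));c=snap(bot,"wrist","w10");d=snap(bot,"scene","s10")
a=dict(np.load("pics/s8.npz"))
S=np.array([.5546,-.1339,-1.8349])
# shuttle front strip in front of plate edge, beneath plate
for y in(-.03,0,.03,.05):
  for x in(-.063,-.070,-.075):
    p=proj(d,T(S,[x,y,.072]))[0].round().astype(int);print(y,x,p,[round(float((k["R"].T@(np.array([(p[0]-k["cx"])/k["fx"],(p[1]-k["cy"])/k["fy"],1])*k["z_map"][p[1],p[0]]-k["t"]))[2]),4) for k in(a,d)],a["pixels"][p[1],p[0]],d["pixels"][p[1],p[0]])
E
```

```text
time_s: 16.1
eef_pos: [0.5179, -0.0257, 0.1121]
eef_rot: [0.639, 0.769, 0.0, -0.0]
contact_force: [-0.5, 1.5, 3.6]
finger_gap: 0.115
time_s: 16.5
eef_pos: [0.5178, -0.0262, 0.1113]
eef_rot: [0.639, 0.769, 0.0, 0.0]
contact_force: [-0.7, 1.9, 3.5]
finger_gap: 0.119
t 16.5 tool cm [ 0.06 -0.03 -0.08] |d| 0.11 per row [ 0.063 -0.035 -0.082] yaw 1.7551 turn None
-0.03 -0.063 [221 200] [0.0716, 0.075] [88 82 79] [99 93 90]
-0.03 -0.07 [222 201] [0.0715, 0.0737] [86 80 77] [102  98  93]
-0.03 -0.075 [223 202] [0.0675, 0.0745] [87 84 77] [98 93 90]
0 -0.063 [213 204] [0.0704, 0.0773] [89 85 80] [99 95 91]
0 -0.07 [215 205] [0.0691, 0.0771] [83 79 75] [101  96  92]
0 -0.075 [216 206] [0.0584, 0.0747] [95 93 85] [94 88 84]
0.03 -0.063 [205 208] [0.0712, 0.0784] [92 87 84] [71 63 51]
0.03 -0.07 [207 209] [0.0672, 0.0722] [79 77 72] [84 81 78]
0.03 -0.075 [208 210] [0.056, 0.0752] [95 94 84] [92 85 82]
0.05 -0.063 [200 210] [0.0763, 0.078] [90 85 82] [77 72 66]
0.05 -0.07 [201 211] [0.0674, 0.076] [86 82 79] [92 87 83]
0.05 -0.075 [202 212] [0.0647, 0.0725] [89 86 79] [94 89 85]
```

The shuttle is out, with a surface at z ≈ 0.075 in front of the plate edge, and the button force reads about 3.9 N. I'll withdraw along the bore axis.

```bash
python3 -m pendant '[{"fingers":0.3,"translation":[0.13,0.06,-0.2],"turn":0},{"fingers":0.3,"translation":[0.26,0.12,-0.41],"turn":0},{"fingers":0.3,"translation":[0.26,0.12,-0.41],"turn":0},{"fingers":0.3,"translation":[0.26,0.12,-0.41],"turn":0},{"fingers":0.3,"translation":[0.26,0.12,-0.41],"turn":0},{"fingers":0.3,"translation":[0.5,0.2,-1.5],"turn":0},{"fingers":0.3,"translation":[0.5,0,-3],"turn":0},{"fingers":0.3,"translation":[0.5,0,-2],"turn":0},{"fingers":0.3,"translation":[0,0,0],"turn":0}]'
python3 - <<'E'
from h import *
from rig import bot
go(bot,[.5395,.3008,.19],10,1.7549)
c=snap(bot,"scene","s11")
E
```

```text
time_s: 17.5
eef_pos: [0.5224, 0.0024, 0.1978]
eef_rot: [0.639, 0.77, 0.002, 0.002]
contact_force: [0.6, 0.4, -1.1]
finger_gap: 0.115
t 17.5 tool cm [29.01  7.18  0.8 ] |d| 29.9 per row [2.901 0.718 0.08 ] yaw 1.7563 turn 0.0014
```

```bash
python3 -m pendant '[{"fingers":0.3,"translation":[2.9,0.72,0.08],"turn":0},{"fingers":0.3,"translation":[2.9,0.72,0.08],"turn":0},{"fingers":0.3,"translation":[2.9,0.72,0.08],"turn":0},{"fingers":0.3,"translation":[2.9,0.72,0.08],"turn":0},{"fingers":0.3,"translation":[2.9,0.72,0.08],"turn":0},{"fingers":0.3,"translation":[2.9,0.72,0.08],"turn":0},{"fingers":0.3,"translation":[2.9,0.72,0.08],"turn":0},{"fingers":0.3,"translation":[2.9,0.72,0.08],"turn":0},{"fingers":0.3,"translation":[2.9,0.72,0.08],"turn":0},{"fingers":0.3,"translation":[2.9,0.72,0.08],"turn":0},{"fingers":0.3,"translation":[0,0,0],"turn":0},{"fingers":0.3,"translation":[0,0,0],"turn":0}]'
python3 - <<'E'
from h import *
from rig import bot
go(bot,[.5395,.3008,.15],4,1.7549)
E
```

```text
time_s: 18.75
eef_pos: [0.5368, 0.2995, 0.1848]
eef_rot: [0.638, 0.77, -0.001, -0.0]
contact_force: [1.1, -0.8, -1.2]
finger_gap: 0.118
t 18.75 tool cm [0.08 0.3  3.48] |d| 3.5 per row [0.02  0.076 0.871] yaw 1.7567 turn 0.0018
```

```bash
python3 -m pendant '[{"fingers":0.3,"translation":[0.07,0.25,0.5],"turn":0},{"fingers":0.3,"translation":[0,0,0.5],"turn":0},{"fingers":0.3,"translation":[0,0,0],"turn":0},{"fingers":0.3,"translation":[0,0,1.5],"turn":0},{"fingers":0.3,"translation":[0,0,1.5],"turn":0},{"fingers":0.3,"translation":[0,0,1.5],"turn":0},{"fingers":0.3,"translation":[0,0,1.5],"turn":0},{"fingers":0.3,"translation":[0,0,0],"turn":0},{"fingers":0.3,"translation":[0,0,0],"turn":0}]'
python3 - <<'E'
from h import *
from rig import bot
go(bot,[.5393,.3005,.0995],4,1.7549)
E
```

```text
time_s: 19.65
eef_pos: [0.5397, 0.3007, 0.1159]
eef_rot: [0.639, 0.769, -0.001, -0.0]
contact_force: [1.4, -0.4, -0.8]
finger_gap: 0.118
t 19.65 tool cm [-0.01 -0.04  1.64] |d| 1.64 per row [-0.002 -0.01   0.409] yaw 1.7552 turn 0.0003
```

```bash
python3 -m pendant '[{"fingers":0.3,"translation":[0,0,0.5],"turn":0},{"fingers":0.3,"translation":[0,0,0.5],"turn":0},{"fingers":0.3,"translation":[0,0,0.4],"turn":0},{"fingers":0.3,"translation":[0,0,0.2],"turn":0},{"fingers":0.3,"translation":[0,0,0.1],"turn":0},{"fingers":0.3,"translation":[0,0,0],"turn":0},{"fingers":0.3,"translation":[0,0,0],"turn":0}]'
```

```text
time_s: 20.35
eef_pos: [0.5403, 0.3008, 0.0998]
eef_rot: [0.639, 0.769, 0.0, 0.0]
contact_force: [-0.5, -0.7, -1.1]
finger_gap: 0.117
```

```bash
python3 -m pendant '[{"fingers":0.3,"translation":[0,0,0.1],"turn":0},{"fingers":0.3,"translation":[0,0,0.1],"turn":0},{"fingers":0.3,"translation":[0,0,0],"turn":0},{"fingers":0.3,"translation":[0,0,0],"turn":0}]'
```

```text
time_s: 20.75
eef_pos: [0.5405, 0.301, 0.0989]
eef_rot: [0.639, 0.769, 0.0, 0.0]
contact_force: [-1.5, -1.3, 6.9]
finger_gap: 0.117
```

Contact, with the collar seated at the same height as at the grasp. I'll release and retreat.

```bash
python3 -m pendant '[{"fingers":1.8,"translation":[0,0,0],"turn":0},{"fingers":3,"translation":[0,0,0],"turn":0},{"fingers":4,"translation":[0,0,0],"turn":0},{"fingers":4,"translation":[0,0,0],"turn":0},{"fingers":4,"translation":[0,0,-1],"turn":0},{"fingers":4,"translation":[0,0,-2],"turn":0},{"fingers":4,"translation":[0,0,-3],"turn":0},{"fingers":4,"translation":[0,0,-4],"turn":0},{"fingers":4,"translation":[0,0,-4],"turn":0},{"fingers":4,"translation":[0,0,0],"turn":0},{"fingers":4,"translation":[0,0,0],"turn":0}]'
python3 - <<'E'
from h import *
from rig import bot
c=snap(bot,"wrist","w12");d=snap(bot,"scene","s12");t=snap(bot,"top","t12")
def cloud(c):
    H,W=c["z_map"].shape;v,u=np.mgrid[:H,:W];D=np.array(c["z_map"])
    return (np.stack([(u-c["cx"])/c["fx"]*D,(v-c["cy"])/c["fy"]*D,D],-1)-c["t"])@c["R"],D>0
P,g=cloud(c)
m=g&(np.hypot(P[...,0]-.5395,P[...,1]-.3)<.016)
for a,b in((.127,.14),(.073,.078)):
    q=P[m&(P[...,2]>a)&(P[...,2]<b)];print("stylus",len(q),((q.min(0)+q.max(0))/2).round(4))
for n,k in(("scene",d),("top",t)):
    P,g=cloud(k);q=P[g&(np.hypot(P[...,0]-.668,P[...,1]+.134)<.02)&(P[...,2]>.09)&(P[...,2]<.13)]
    if len(q):print("pin",n,len(q),((q.min(0)+q.max(0))/2).round(4),q[:,2].max())
S=np.array([.5546,-.1339,-1.8349])
P,g=cloud(d);C,s=np.cos(S[2]),np.sin(S[2]);lx=C*(P[...,0]-S[0])+s*(P[...,1]-S[1]);ly=-s*(P[...,0]-S[0])+C*(P[...,1]-S[1])
for y in(-.02,0,.04):
    q=g&(abs(ly-y)<.012)&(P[...,2]>.068)&(P[...,2]<.083)&(lx<-.05);print("shuttle front x",y,q.sum(),np.sort(lx[q])[:3].round(4))
a=dict(np.load("pics/scene0.npz"))
df=cv2.absdiff(a["pixels"],np.array(d["pixels"])).max(2);n,_,st,ce=cv2.connectedComponentsWithStats((cv2.GaussianBlur(df,(5,5),0)>30).astype(np.uint8))
print([(s.tolist(),c.round().tolist()) for s,c in zip(st,ce) if 15<s[4]<30000])
E
```

```text
time_s: 21.85
eef_pos: [0.5409, 0.3013, 0.2399]
eef_rot: [0.639, 0.769, 0.002, 0.001]
contact_force: [-0.7, -0.1, -0.7]
finger_gap: 0.469
stylus 189 [0.5399 0.3002 0.1308]
stylus 252 [0.5391 0.3001 0.0755]
pin scene 58 [ 0.6724 -0.1308  0.1012] 0.11218448013546649
pin top 60 [ 0.6669 -0.1338  0.1052] 0.12015329733730688
shuttle front x -0.02 59 [-0.0896 -0.0868 -0.0867]
shuttle front x 0 63 [-0.0868 -0.0867 -0.0866]
shuttle front x 0.04 71 [-0.0874 -0.0861 -0.0851]
[([326, 0, 55, 67, 2590], [352.0, 32.0]), ([495, 0, 17, 12, 139], [505.0, 4.0]), ([467, 7, 27, 15, 212], [482.0, 13.0]), ([312, 15, 10, 8, 39], [316.0, 19.0]), ([308, 53, 24, 38, 518], [318.0, 71.0]), ([348, 62, 5, 9, 27], [350.0, 66.0]), ([339, 83, 11, 4, 36], [344.0, 84.0]), ([359, 106, 7, 10, 42], [362.0, 111.0]), ([481, 116, 31, 52, 705], [498.0, 144.0]), ([287, 128, 189, 143, 6530], [362.0, 205.0]), ([289, 150, 5, 4, 16], [291.0, 152.0]), ([242, 163, 64, 133, 3675], [271.0, 230.0]), ([209, 186, 8, 11, 75], [212.0, 191.0]), ([191, 198, 17, 12, 111], [198.0, 203.0]), ([195, 198, 32, 25, 297], [213.0, 210.0]), ([172, 202, 8, 10, 66], [176.0, 207.0]), ([196, 211, 8, 4, 20], [199.0, 212.0]), ([312, 254, 6, 6, 30], [314.0, 256.0]), ([321, 257, 7, 9, 49], [324.0, 261.0])]
```

```bash
python3 -c "
from rig import bot
print(bot.hand_in(), bot.sense()['time_s'])"
```

```text
the job is handed in; nothing more can be done
the job is handed in; nothing more can be done
```

The job is handed in at about 22 s of the 59 s allowed. The pin is parked in the side notch, the shuttle is released, and the stylus is back in its hole and let go.

**What I did**
- **Pin:** I drew it straight up, carried it to the notch, corrected the position once from the wrist camera and lowered it until the head sat on the plate.
- **Button:** I took the stylus from the middle hole and pressed along the button's axis to about 3.9 N.
- **Return:** I withdrew along the same axis, stood the stylus back in its hole and let go.

**Last checks**
- **Stylus:** upright, with the top of its collar measured at 75.5 mm (75 mm when seated) and its axis where it was at the start.
- **Pin:** head top at about 111–112 mm in the scene camera, which matches the head resting on the plate. It looked upright and about 2–3 mm outward of the parking point, inside the +8 mm limit. The coarse depth readings disagreed by a few millimetres: the top camera gave up to 120 mm for the head top, which I took to be noise.
- **Shuttle:** its front edge reads about 26 mm ahead of the plate's front. That is more than its 18 mm travel, so I put the rest down to blur at the edges in the depth image; it is clearly out.

**Not checked directly**
- **Button:** I did not confirm by measurement that it came back out.
- **Bystanders:** I did not measure them individually. A before-and-after image comparison was too affected by the arm and its shadow to be conclusive, but I felt no unexpected contact during the moves.

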